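Slide the oilstone between its bench cleats

TASK

Get the sharpening station ready: push the oilstone lengthways through the narrow gap between the two wooden cleats until its end rests against the end stop. Only push it with the fingers, never lifting it off the bench, and leave the chisel, pegs, tape and canister where they are. When the stone is home, take the hand away.

Things in the scene. Friction and masses are not known exactly. Their poses are not given: they have to be found in the camera images.
- oilstone: The loose oilstone: a dark grey stone in a brown wooden box, about 0.5 kg. The box is 62 mm wide (its x), 170 mm long (its y), 20 mm high; the stone on it is 46 x 150 mm, its top 32 mm above the bench. Origin at the centre of the underside. It lies flat in front of the gap's entry, its y axis roughly along the holder's y. Either end may go first; both are alike.
- stone_holder: The fixed holder of dark wood screwed to the bench: two parallel cleats and an end stop, all 18 mm high, nothing under or over the gap. Origin on the bench, half-way between the cleats. The stone travels along the holder's -y. The cleats run from y = +35 mm (entry, half-round noses of radius 14 mm) to y = -35 mm; they are 28 mm wide, inner faces at x = +-32.5 mm (gap 65 mm).
- stop_face (a point): Point on the bench at the middle of the end stop's face that the stone comes to rest against, 115 mm along -y from the holder's origin. The stop is a bar 120 mm long across the way. With the stone home, its origin is 30 mm on the -y side of the holder's origin and its rear end stands out 20 mm in front of the cleats' noses.
- chisel: Bystander: a chisel with a red wooden handle lying on the bench beside the holder, 25 mm wide, 245 mm long (its y), 25 mm high. Origin at the centre of its underside.
- black_peg: Bystander: a small black peg standing on the bench, 24 mm diameter, 50 mm high. Origin at the centre of its foot.
- grey_peg: Bystander: a small grey metal peg standing on the bench, 24 mm diameter, 32 mm high. Origin at the centre of its foot.
- tape_roll: Bystander: a black roll of tape lying flat, 55 mm diameter, 19 mm high. Origin at the centre of its underside.
- canister: Bystander: a plain grey steel canister with a knob on its lid, standing beyond the end stop, 52 mm diameter, 100 mm high. Origin at the centre of its foot.
Mind the look-alikes: they are no part of the job. Leave any pink or purple look-alike of the oilstone alone.

How it is judged:
On the way:
1. the front end of the stone is in the gap between the cleats, the stone straight (y of oilstone in the frame of stone_holder between 0 and 0.1 m and x of oilstone in the frame of stone_holder between -0.01 and 0.01 m and angle between the y axis of oilstone and the y axis of stone_holder, either way round below 0.15 rad and height (world z) of oilstone below 0.005 m), for 0.1 s.
At the end, for the whole second after the job is handed in: The oilstone lies flat and still between the cleats, its end at the end stop (within 5 mm), its middle within 6 mm of the holder's centre line and straight within 0.09 rad, which the gap itself ensures; the hand is clear of everything (y of oilstone in the frame of stone_holder between -0.034 and -0.025 m and x of oilstone in the frame of stone_holder between -0.006 and 0.006 m and angle between the y axis of oilstone and the y axis of stone_holder, either way round below 0.09 rad and height (world z) of oilstone below 0.004 m and angle between oilstone's own z axis and vertical below 0.05 rad and linear speed of oilstone below 0.01 m/s); the robot touches nothing.
It fails at once if the oilstone is lifted (more than 8 mm) or tipped up (height (world z) of oilstone above 0.008 m or angle between oilstone's own z axis and vertical above 0.15 rad).
It fails at once if the chisel is disturbed (moved more than 20 mm or tipped) (distance of chisel from where it was at the start of the episode above 0.02 m or angle between chisel's own z axis and vertical above 0.4 rad).
It fails at once if one of the pegs is disturbed (moved more than 20 mm or tipped) (distance of any of black_peg, grey_peg from where it was at the start of the episode above 0.02 m or angle between any of black_peg, grey_peg's own z axis and vertical above 0.4 rad).
It fails at once if the roll of tape is disturbed (moved more than 20 mm or tipped) (distance of tape_roll from where it was at the start of the episode above 0.02 m or angle between tape_roll's own z axis and vertical above 0.4 rad).
It fails at once if the canister is disturbed (moved more than 20 mm or tipped) (distance of canister from where it was at the start of the episode above 0.02 m or angle between canister's own z axis and vertical above 0.4 rad).
It also fails if it takes over 61 s, if anything falls off the work surface, if the arm or the gripper's body presses on something with over 40 N, if the wrist force passes 120 N, or if a joint passes its speed limit or range.

ROBOT

A 6-joint arm with a two-finger parallel gripper is mounted at the origin on a cart in front of the work surface, level with it; the furniture and walls round the work are solid. World frame = base frame: x ahead of the robot, y to its left, z up, the work surface at z = 0. Lengths are in m, angles in rad, forces in N, time in s.
With the tool pointing down it reaches from about 0.325 to 0.9 m from the base axis. Payload 6.1 kg.
Tool frame: the origin (TCP) lies where the fingers leave the gripper's body, on its centre line; the fingertips stand r.tip_extent ahead of it and the grasp point (between the pads) lies 51 mm ahead of it (r.tip_extent is the distance from the TCP to the fingertips, in m); z points along the fingers, y is the direction in which the jaws open and shut (so a half turn about z gives the same grasp; the last joint's range is limited). The gripper opens to 87 mm and grips with 3 to 60 N. Pads are 19 mm wide; open, the fingers measure 117 mm over their backs; the gripper's body (75 mm by 190 mm) begins 51 mm behind the grasp point.
Start: joints at [1.007, 0.22, 1.526, -0, 1.395, -0.126], TCP at [0.265, 0.566, 0.292] pointing down, gripper open.
Joint ranges: [-2.98, 2.98], [-0.91, 2.08], [0.09, 2.57], [-1.24, 4.39], [0.2, 2.65], [-2.68, 2.68]. Speed limits (rad/s): [2.57, 2.57, 3.01, 3.14, 3.14, 3.14].

INTERFACE

Orientations are given as a unit quaternion [x, y, z, w].
In Python, from workcell import r, cams gives the robot as it stands.
- The arm moves only by the shell command python3 -m crank 'ROWS' [FORCE]. ROWS is JSON, a list of rows, each a list of 3 entries, a list of its own where there are three numbers: the shift along the tool's x, y, z in m, then the turn, a rotation vector about the tool's x, y, z in rad, then the opening, from 0 (shut) to 1 (fully open). In form: [[[tx, ty, tz], [wx, wy, wz], jaw], ...]. A call has 1 to 8 rows; each row shifts and turns the commanded pose from where the row before left it, along the tool's axes as they then stand; what a row does not reach is not made up. A row lasts 1/8 s, in which the tool goes at most 62.5 mm and 10.7 degrees, less where a joint would pass 70% of its speed; a pose out of reach is approached as far as the arm can. A call with a gripper value outside its range is refused whole. The fingers move at their own pace and stop on an object; FORCE is the grip in N (left out, the last holds). Time passes only in rows, so rows that do not move let the fingers close. It gives the time, the measured TCP pose, the force and the opening at its end, in the units of the state.
- r.read_state(): the state, without advancing time (a new reading comes with each control period).
- cams.get_image(name): name is "scene" or "top"; returns a dict with "image" (420x560x3 uint8, red, green, blue), "fx", "fy", "cx", "cy" (pixels), "k1" (the pictures are not rectified: a ray, as slopes to the right and down, at radius r is drawn at 1 + k1 r^2 times it, then the intrinsics apply), "position" and "attitude" of the camera in the world. Camera axes: x right, y up, looking along -z (the intrinsics and any distortion apply to the point x, -y, -z); pixel columns grow to the right and rows downward; lengths in m; the calibration is good to about 2 mm. A picture is of the moment at which its call begins. There is no depth.
- r.hand_in(): hands the job in, once; it reports no verdict.
The state is a dict: "t": time; "joint_positions": joint angles; "joint_velocities": joint speeds; "effort": joint torques, N m; "position": TCP position; "eef_rot": TCP orientation; "contact_force": force on the tool from outside, world axes, zero at the start; "torque": the same for the moment, N m; "width": opening from 0.0 (shut) to 1.0 (fully open).
Only numpy, scipy, OpenCV 4.12 (cv2) and the standard library are available. Lean on these libraries where they do the work, as an engineer would, in place of code of your own. Each camera call takes 0.05 s, during which the arm holds its last target.

## Working session

There is one attempt and no reset: what is moved stays moved. The work goes in short steps, Python scripts to look and compute and a shell command to move; the robot and the scene stay as the last step left them, time stands still between calls to the robot, and variables do not carry over. Pictures are saved under pics/ and viewed, and the job is handed in when it is done.

```bash
ls; mkdir -p pics; python3 - <<'E'
from workcell import r,cams
import cv2
s=r.read_state(); print(s['t'],s['position'],s['eef_rot'],s['width'],r.tip_extent)
for n in('scene','top'):
    d=cams.get_image(n); cv2.imwrite(f'pics/{n}0.png',d['image'][:,:,::-1])
    print({k:v for k,v in d.items() if k!='image'})
E
```

```text
pics
0.0 [0.26469933 0.56565388 0.29113087] [ 2.17139351e-01  9.76140153e-01 -8.95068746e-04 -3.19743124e-04] 1.0011717625058651 0.0697
{'fx': 482.15529675367407, 'fy': 482.15529675367407, 'cx': 279.6485619155934, 'cy': 213.57863676231563, 'k1': 0.02145001449319976, 'position': array([-0.10252385, -0.59033275,  0.80747464]), 'attitude': array([ 0.35194421, -0.18159187, -0.43221313,  0.81015522])}
{'fx': 476.2678108544062, 'fy': 476.2678108544062, 'cx': 278.6695039465385, 'cy': 208.78278588181504, 'k1': 0.04651673942909033, 'position': array([ 0.36673809, -0.10910811,  1.21472455]), 'attitude': array([-0.06331116,  0.0663831 ,  0.70699273, -0.70124622])}
```

View pics/scene0.png

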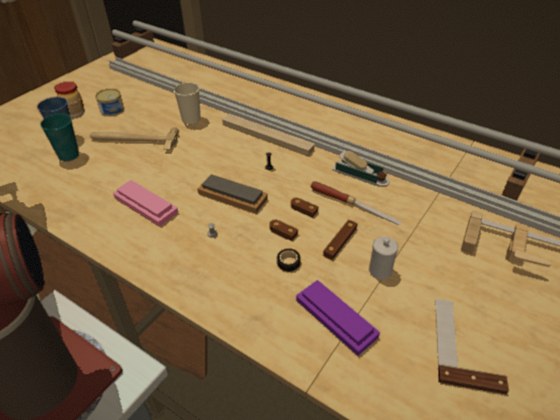

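View pics/top0.png

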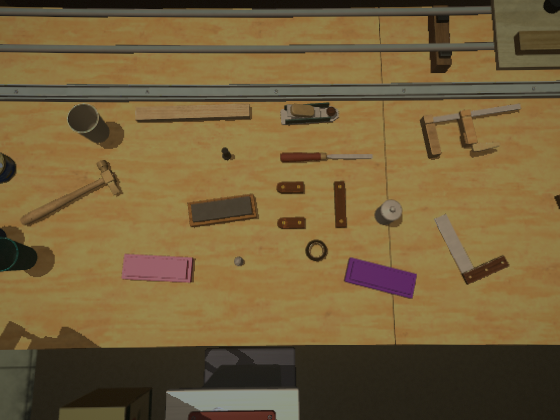

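Look-alikes for the oilstone, as top-view pixels: the grey stone in a brown box (222,209), the pink one (157,268) and the purple one (380,278). The plank (193,112) and the plane (310,113) are other things. By the description it is the one at (222,209). The cleats are at (291,187) and (291,223), and the stop is at (340,204). I'll check this in an enlarged crop.

```bash
cat > h.py <<'E'
import numpy as np, cv2
from scipy.spatial.transform import Rotation as R
from workcell import r,cams
def undist(d,uv):
    K=np.array([[d['fx'],0,d['cx']],[0,d['fy'],d['cy']],[0,0,1]])
    return cv2.undistortPoints(np.array(uv,float).reshape(-1,1,2),K,np.array([d['k1'],0,0,0,0.])).reshape(-1,2)
def px2w(d,uv,z):
    n=undist(d,uv); v=np.c_[n[:,0],-n[:,1],-np.ones(len(n))]
    w=R.from_quat(d['attitude']).apply(v); p=np.array(d['position'])
    return p+w*((z-p[2])/w[:,2])[:,None]
def w2px(d,P):
    c=R.from_quat(d['attitude']).inv().apply(np.array(P,float).reshape(-1,3)-d['position'])
    x=c[:,0]/-c[:,2]; y=-c[:,1]/-c[:,2]; q=1+d['k1']*(x*x+y*y)
    return np.c_[d['fx']*x*q+d['cx'],d['fy']*y*q+d['cy']]
def crop(d,x0,y0,x1,y1,s,fn):
    im=d['image'][y0:y1,x0:x1,::-1]; im=cv2.resize(im,None,fx=s,fy=s,interpolation=cv2.INTER_CUBIC)
    im=np.ascontiguousarray(im)
    for x in range((x0+9)//10*10,x1,10):
        cv2.line(im,(int((x-x0+.5)*s),0),(int((x-x0+.5)*s),5 if x%50 else 14),(255,255,255),1)
        if x%20==0: cv2.putText(im,str(x),(int((x-x0)*s)-8,26),0,.35,(255,255,255),1)
    for y in range((y0+9)//10*10,y1,10):
        cv2.line(im,(0,int((y-y0+.5)*s)),(5,int((y-y0+.5)*s)),(255,255,255),1)
        if y%20==0: cv2.putText(im,str(y),(8,int((y-y0)*s)+6),0,.35,(255,255,255),1)
    cv2.imwrite(fn,im)
E
python3 - <<'E'
from h import *
d=cams.get_image('top')
crop(d,180,140,280,240,6,'pics/t1.png'); crop(d,270,140,410,240,5,'pics/t2.png')
E
```

```text
(no output)
```

View pics/t1.png

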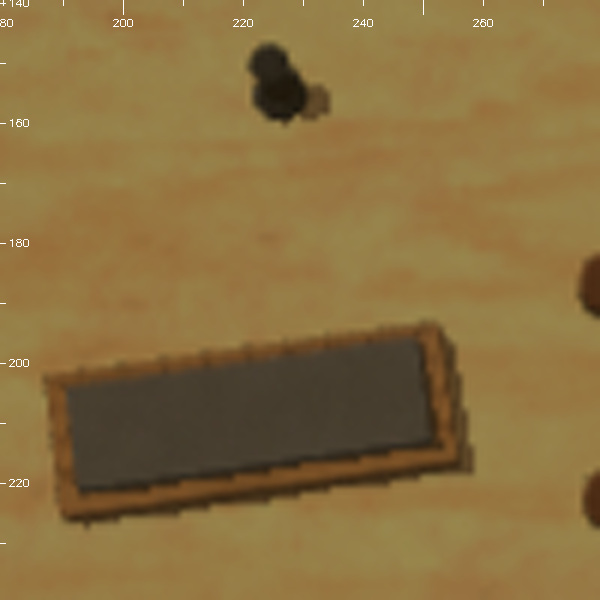

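View pics/t2.png

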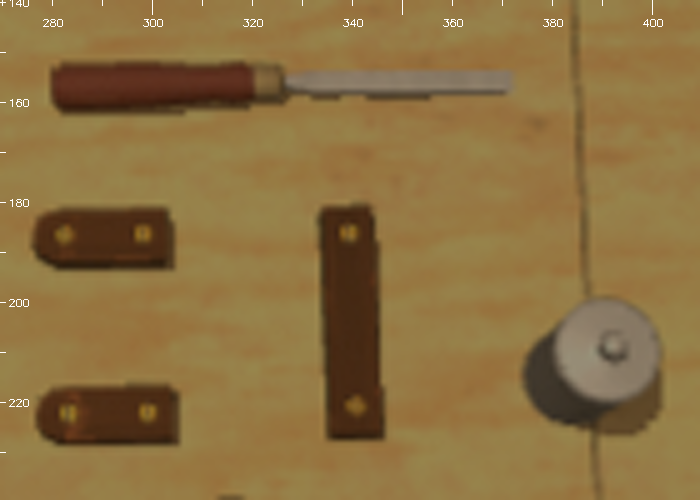

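The crops confirm it: a dark grey stone in a brown box with corners near (187.5,203), (252.5,194), (257,216) and (191,226). The cleats are at (277–304,181–193) and (277–305,217–228), and the stop bar is at (334–346,181–227). Next I'll fit poses to these and check them with an overlay.

```bash
cat >> h.py <<'E'
from scipy.optimize import least_squares
def rect(cx,cy,a,hx,hy,z,ox=0,oy=0):
    l=np.array([[-hx,-hy],[hx,-hy],[hx,hy],[-hx,hy]])+[ox,oy]
    c,s=np.cos(a),np.sin(a)
    return np.c_[l@np.array([[c,s],[-s,c]])+[cx,cy],np.full(4,z)]
def draw(im,d,P,x0,y0,s,col):
    q=((w2px(d,P)-[x0,y0]+.5)*s).astype(int); cv2.polylines(im,[q],True,col,1)
E
python3 - <<'E'
from h import *
d=cams.get_image('top')
bc=px2w(d,[(187.5,203),(252.5,194.2),(256.7,216.3),(191.2,226.2)],.02)
sc=px2w(d,np.array([(68,388),(420,342),(438,440),(80,490)])/6+[180-.5,140-.5],.032)
print(bc.round(4),np.linalg.norm(np.diff(bc,axis=0),axis=1)); print(sc.round(4),np.linalg.norm(np.diff(sc,axis=0),axis=1))
k=lambda p:px2w(d,np.array(p,float)/5+[270-.5,140-.5],.018)
print('cleat/stop',k([(35,240),(38,415),(168,208),(168,264),(177,388),(177,440),(320,208),(372,206),(382,434),(328,434)]).round(4))
k=lambda p,z:px2w(d,np.array(p,float)/6+[180-.5,140-.5],z)
print('black top/foot',k([(268,62)],.05),k([(282,100)],0))
print(px2w(d,[(238.5,262)],.016),px2w(d,[(316,251)],.0), px2w(d,[(390,210)],.1))
E
```

```text
[[ 0.6055  0.1172  0.02  ]
 [ 0.6272 -0.0485  0.02  ]
 [ 0.5696 -0.0592  0.02  ]
 [ 0.5456  0.1063  0.02  ]] [0.16706724 0.05857475 0.16723949]
[[ 0.6     0.1064  0.032 ]
 [ 0.6187 -0.0415  0.032 ]
 [ 0.5766 -0.0491  0.032 ]
 [ 0.5565  0.1003  0.032 ]] [0.14909875 0.04283301 0.15083559]
cleat/stop [[ 0.6449 -0.1102  0.018 ]
 [ 0.5536 -0.111   0.018 ]
 [ 0.6613 -0.179   0.018 ]
 [ 0.6317 -0.1785  0.018 ]
 [ 0.567  -0.1819  0.018 ]
 [ 0.5402 -0.1814  0.018 ]
 [ 0.6606 -0.2575  0.018 ]
 [ 0.6615 -0.2844  0.018 ]
 [ 0.5425 -0.2855  0.018 ]
 [ 0.5427 -0.2581  0.018 ]]
black top/foot [[0.73654181 0.02210145 0.05      ]] [[0.7349664  0.02137922 0.        ]]
[[ 0.4546049  -0.01351991  0.016     ]] [[ 0.48208212 -0.20967972  0.        ]] [[ 0.56878658 -0.37929153  0.1       ]]
```

```bash
cat >> h.py <<'E'
def overlay(cam,box,s,fn,H,S):
    d=cams.get_image(cam); x0,y0,x1,y1=box
    im=np.ascontiguousarray(cv2.resize(d['image'][y0:y1,x0:x1,::-1],None,fx=s,fy=s,interpolation=cv2.INTER_CUBIC))
    for z in (0,.018):
        for ox in (-.0465,.0465): draw(im,d,rect(*H,.014,.035,z,ox,0),x0,y0,s,(0,255,0))
        draw(im,d,rect(*H,.06,.0135,z,0,-.1285),x0,y0,s,(0,255,0))
    draw(im,d,rect(*S,.031,.085,.02),x0,y0,s,(255,255,0)); draw(im,d,rect(*S,.031,.085,0),x0,y0,s,(255,0,255)); draw(im,d,rect(*S,.023,.075,.032),x0,y0,s,(0,0,255))
    cv2.imwrite(fn,im)
E
python3 - <<'E'
from h import *
H=(.600,-.143,.01);S=(.5875,.029,.13)
overlay('top',(180,170,360,240),4.4,'pics/o1.png',H,S); overlay('scene',(190,160,370,280),4.4,'pics/o2.png',H,S)
E
```

```text
(no output)
```

View pics/o1.png

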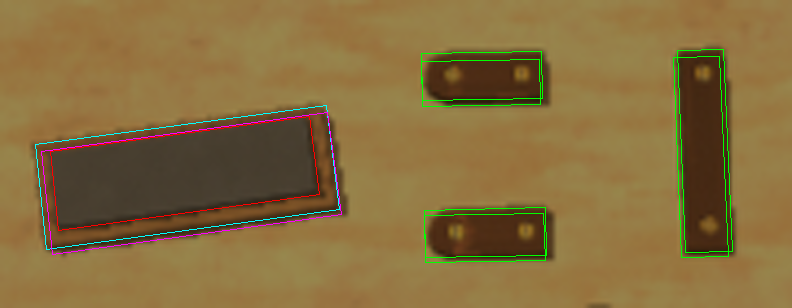

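View pics/o2.png

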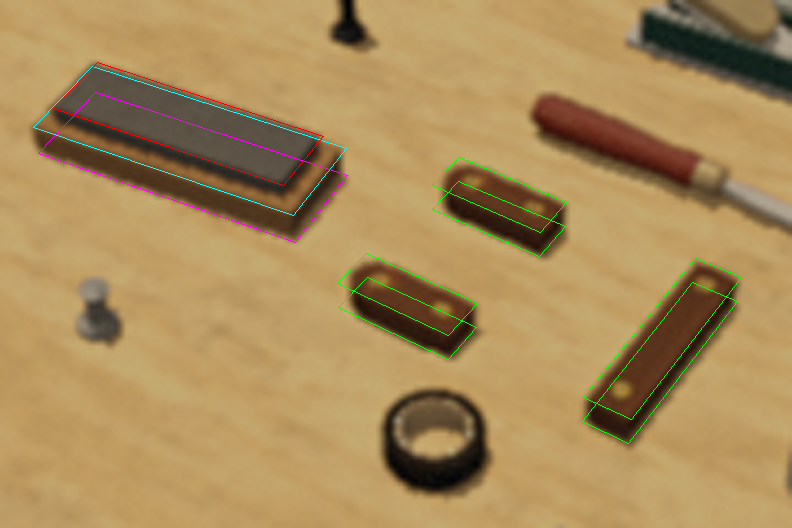

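Both overlays agree to about 2 mm. The holder is at about (0.600, -0.145) with yaw about 0.01. The stone is at about (0.5875, 0.029) with yaw about +0.13.

Plan:
1. Set the jaws along y and push the stone's -x side with both fingertips. This squares it up and centres it at x = 0.600.
2. Push on the rear end with both fingertips until it is home.

First I turn the wrist, then travel high.

```bash
python3 -m crank '[[[0,0,0],[0,0,-0.15],1],[[0,0,0],[0,0,-0.15],1],[[0,0,0],[0,0,-0.148],1],[[-0.02,-0.05,0],[0,0,0],1],[[-0.02,-0.05,0],[0,0,0],1],[[-0.025,-0.055,0],[0,0,0],1],[[-0.025,-0.055,0],[0,0,0],1],[[-0.025,-0.055,0],[0,0,0],1]]'
```

```text
t: 1.3
position: [0.3831, 0.3005, 0.2924]
eef_rot: [-0.005, 1.0, 0.0, 0.0]
contact_force: [0.9, -0.8, 0.4]
width: 1.003
```

```bash
python3 -m crank '[[[-0.022,-0.045,0],[0,0,0],1],[[-0.022,-0.045,0],[0,0,0],1],[[-0.022,-0.045,0],[0,0,0],1],[[-0.022,-0.045,0],[0,0,0],1],[[-0.022,-0.045,0.03],[0,0,0],1],[[-0.011,-0.035,0.03],[0,0,0],1],[[0,0,0],[0,0,0],1],[[0,0,0],[0,0,0],1]]'
```

```text
t: 2.3
position: [0.5064, 0.0438, 0.2326]
eef_rot: [-0.005, 1.0, 0.0, 0.0]
contact_force: [-0.2, 0.3, 1.1]
width: 0.998
```

```bash
python3 -m crank '[[[-0.002,-0.015,0.02],[0,0,0],1],[[0,0,0.04],[0,0,0],1],[[0,0,0.04],[0,0,0],1],[[0,0,0.025],[0,0,0],1],[[0,0,0],[0,0,0],1]]'; python3 - <<'E'
from h import *
crop(cams.get_image('scene'),180,100,340,270,4,'pics/s3.png')
E
```

```text
t: 2.92
position: [0.5074, 0.0298, 0.1065]
eef_rot: [-0.006, 1.0, 0.0, -0.001]
contact_force: [-0.6, 0.6, 0.0]
width: 0.999
```

View pics/s3.png

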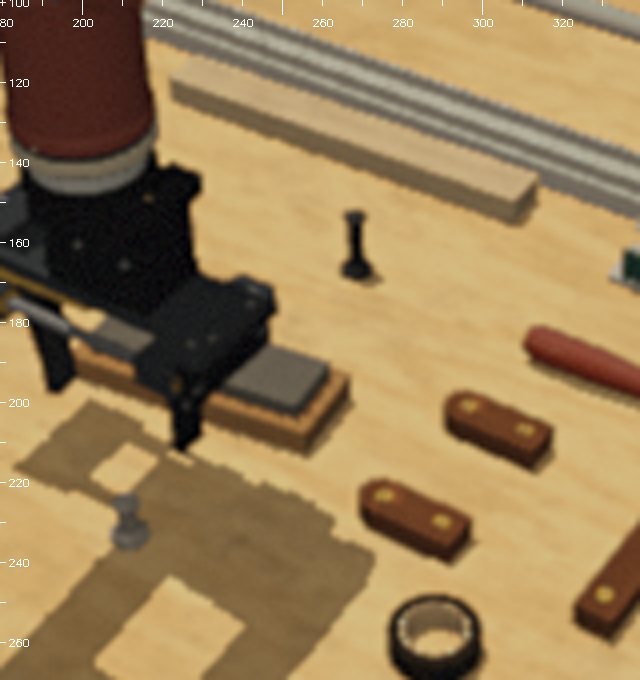

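The two fingertips, at about (194,195) and (184→226,208), hang over the bench on the near side of the stone, clear of the grey peg at (210,232). Now I lower and push slowly in +x.

```bash
python3 -m crank '[[[0,0,0.02],[0,0,0],1],[[0,0,0.0095],[0,0,0],1],[[0,0,0],[0,0,0],1],[[-0.008,0,0],[0,0,0],1],[[-0.008,0,0],[0,0,0],1],[[-0.008,0,0],[0,0,0],1],[[-0.006,0,0],[0,0,0],1],[[0,0,0],[0,0,0],1]]'; python3 -m crank '[[[-0.005,0,0],[0,0,0],1],[[-0.004,0,0],[0,0,0],1],[[-0.004,0,0],[0,0,0],1],[[0,0,0],[0,0,0],1],[[0,0,0],[0,0,0],1]]'; python3 - <<'E'
from h import *
crop(cams.get_image('scene'),180,100,340,270,4,'pics/s4.png')
E
```

```text
t: 3.98
position: [0.5388, 0.0288, 0.0776]
eef_rot: [-0.005, 1.0, -0.0, -0.0]
contact_force: [-0.4, -0.3, 0.4]
width: 0.998
t: 4.6
position: [0.5519, 0.0288, 0.078]
eef_rot: [-0.005, 1.0, -0.0, 0.001]
contact_force: [-0.5, 0.3, 1.0]
width: 1.002
```

View pics/s4.png

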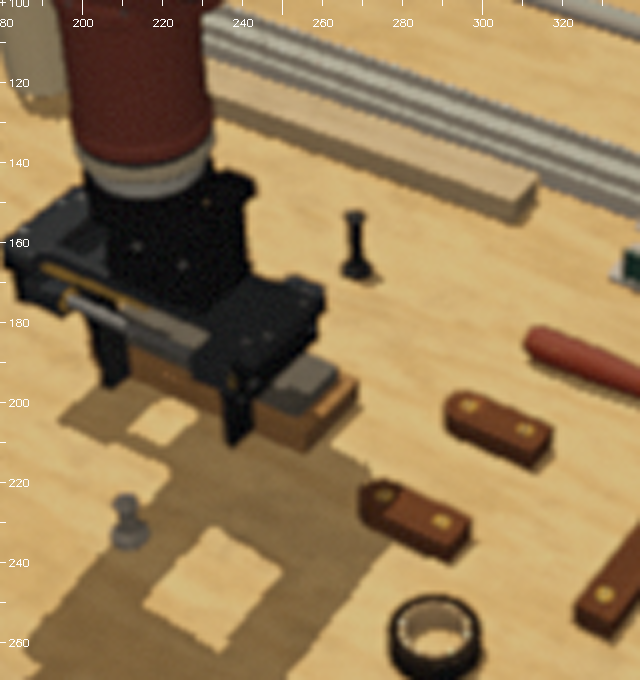

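The stone has turned and is now nearly parallel to the holder. I push a little further, then back off, rise and measure.

```bash
python3 -m crank '[[[-0.004,0,0],[0,0,0],1],[[-0.003,0,0],[0,0,0],1],[[0,0,0],[0,0,0],1],[[0,0,0],[0,0,0],1]]'; python3 -m crank '[[[0.015,0,0],[0,0,0],1],[[0.03,0,0],[0,0,0],1],[[0.02,0,-0.04],[0,0,0],1],[[0.0,0.02,-0.04],[0,0,0],1],[[0,0.06,-0.02],[0,0,0],1],[[0,0.06,0],[0,0,0],1],[[0,0.06,0],[0,0,0],1],[[0,0.0,0],[0,0,0],1]]'; python3 - <<'E'
from h import *
H=(.600,-.145,.01);S=(.600,.029,.01)
overlay('top',(180,170,360,240),4.4,'pics/o3.png',H,S)
E
```

```text
t: 5.15
position: [0.5586, 0.029, 0.0777]
eef_rot: [-0.005, 1.0, -0.0, 0.0]
contact_force: [-2.0, 0.0, 0.7]
width: 1.0
t: 6.15
position: [0.4914, 0.2315, 0.1781]
eef_rot: [-0.008, 1.0, 0.001, 0.001]
contact_force: [0.3, -0.2, 0.3]
width: 0.995
```

View pics/o3.png

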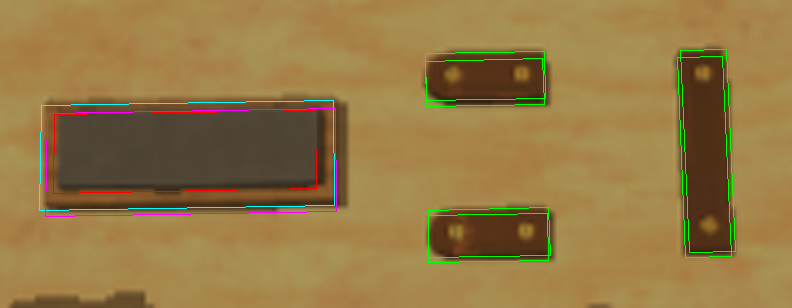

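```bash
python3 - <<'E'
from h import *
d=cams.get_image('top')
crop(d,182,180,312,235,6,'pics/t5.png')
E
```

```text
(no output)
```

View pics/t5.png

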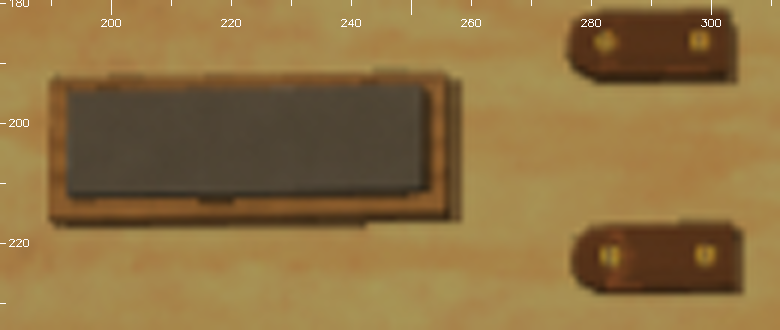

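```bash
python3 - <<'E'
from h import *
d=cams.get_image('top')
k=lambda p,z:px2w(d,np.array(p,float)/6+[182-.5,180-.5],z)
s=k([(66,86),(422,84),(424,188),(70,192)],.032); print('stone',s[:,:2].round(4),s.mean(0)[:2])
b=k([(51,80),(447,74),(449,212),(52,218)],.020); print('box',b[:,:2].round(4),b.mean(0)[:2])
b=k([(52,226),(460,218)],0.0); print('box base near',b[:,:2].round(4))
c=k([(600,10),(730,8),(600,283),(738,282)],.018);print('outer top',c[:,:2].round(4))
c=k([(600,82),(735,81),(600,292),(740,291)],.0);print('base near edges',c[:,:2].round(4))
c=k([(604,41),(699,40),(609,256),(705,255)],.018);print('screws',c[:,:2].round(4))
E
```

```text
stone [[ 0.6267  0.1029]
 [ 0.6264 -0.0474]
 [ 0.5817 -0.0483]
 [ 0.5812  0.1001]] [0.60399176 0.02683306]
box [[ 0.632   0.1115]
 [ 0.6334 -0.0574]
 [ 0.5734 -0.0583]
 [ 0.5722  0.1096]] [0.60275298 0.02632634]
box base near [[ 0.5722  0.1131]
 [ 0.5742 -0.0622]]
outer top [[ 0.6615 -0.1232]
 [ 0.662  -0.1792]
 [ 0.5428 -0.1221]
 [ 0.5428 -0.1805]]
base near edges [[ 0.6338 -0.1231]
 [ 0.6338 -0.1818]
 [ 0.5416 -0.1222]
 [ 0.5415 -0.1823]]
screws [[ 0.6478 -0.1248]
 [ 0.6479 -0.1656]
 [ 0.5543 -0.126 ]
 [ 0.5544 -0.1667]]
```

```bash
python3 -c "
from h import *
print(r.read_state()['joint_positions'].round(3))"
```

```text
[ 2.870e-01  1.350e-01  1.850e+00 -1.000e-03  1.156e+00 -1.294e+00]
```

```bash
python3 -m crank '[[[0,0,0],[0,0,0.175],0.25],[[0,0,0],[0,0,0.175],0.25],[[0,0,0],[0,0,0.175],0.25],[[0,0,0],[0,0,0.175],0.25],[[0,0,0],[0,0,0.175],0.25],[[0,0,0],[0,0,0.175],0.25],[[0,0,0],[0,0,0.175],0.25],[[0,0,0],[0,0,0.175],0.25]]';python3 -m crank '[[[0,0,0],[0,0,0.175],0.25],[[0,0,0],[0,0,0],0.25],[[0,0,0],[0,0,0],0.25]]'; python3 -c "
from h import *
s=r.read_state();print(s['joint_positions'].round(3),R.from_quat(s['eef_rot']).as_matrix().round(3),s['position'])"
```

```text
t: 7.3
position: [0.4919, 0.2256, 0.1774]
eef_rot: [0.644, 0.765, -0.0, 0.0]
contact_force: [-0.7, -0.1, -0.5]
width: 0.265
t: 7.68
position: [0.4917, 0.2266, 0.1775]
eef_rot: [0.704, 0.71, -0.0, 0.0]
contact_force: [-0.5, 0.0, -0.2]
width: 0.246
[ 0.286  0.135  1.85  -0.     1.156  0.278] [[-0.008  1.     0.   ]
 [ 1.     0.008 -0.   ]
 [-0.     0.    -1.   ]] [0.4916778  0.22661467 0.17747205]
```

```bash
python3 -m crank '[[[-0.005,0.05,0],[0,0,0],0.25],[[-0.02,0.05,0],[0,0,0],0.25],[[-0.03,0.011,0.02],[0,0,0],0.25],[[-0.02,0,0.03],[0,0,0],0.25],[[0,0,0.03],[0,0,0],0.25],[[0,0,0.02],[0,0,0],0.25],[[0,0,0],[0,0,0],0.25],[[0,0,0],[0,0,0],0.25]]'; python3 - <<'E'
from h import *
crop(cams.get_image('scene'),160,100,340,270,4,'pics/s6.png')
E
```

```text
t: 8.68
position: [0.6037, 0.1537, 0.0786]
eef_rot: [0.705, 0.71, 0.001, 0.001]
contact_force: [-0.3, 0.6, 0.6]
width: 0.246
```

View pics/s6.png

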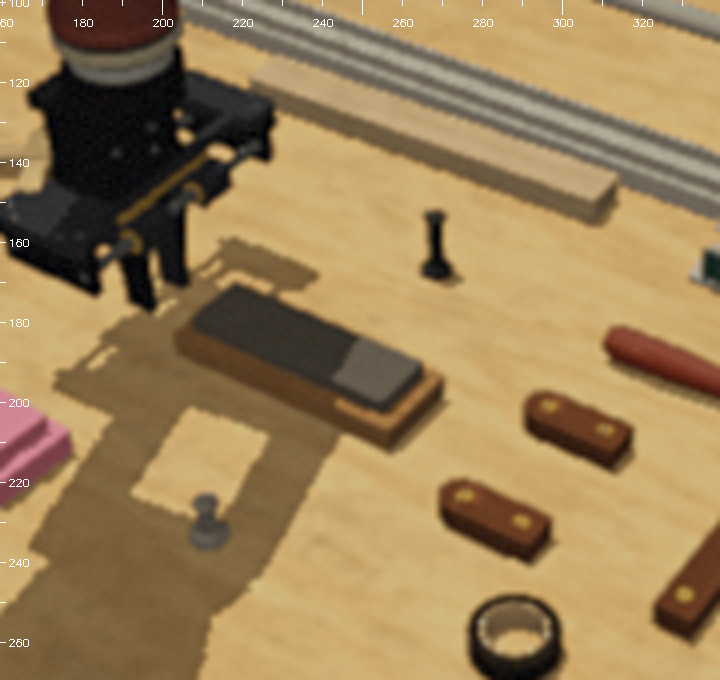

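Both fingertips stand behind the rear end, at about (195,172) and (205,168), with the way clear. Now I push in -y in small rows up to the gap's entry.

```bash
python3 -m crank '[[[-0.012,0,0],[0,0,0],0.25],[[-0.012,0,0],[0,0,0],0.25],[[-0.008,0,0],[0,0,0],0.25],[[-0.008,0,0],[0,0,0],0.25],[[-0.01,0,0],[0,0,0],0.25],[[-0.01,0,0],[0,0,0],0.25],[[-0.01,0,0],[0,0,0],0.25],[[-0.005,0,0],[0,0,0],0.25]]';  python3 - <<'E'
from h import *
crop(cams.get_image('scene'),180,100,360,270,4,'pics/s7.png');crop(cams.get_image('top'),202,170,332,235,6,'pics/t7.png')
E
```

```text
t: 9.72
position: [0.6034, 0.0776, 0.0775]
eef_rot: [0.705, 0.709, -0.0, -0.0]
contact_force: [0.6, 4.3, 2.9]
width: 0.249
```

View pics/s7.png

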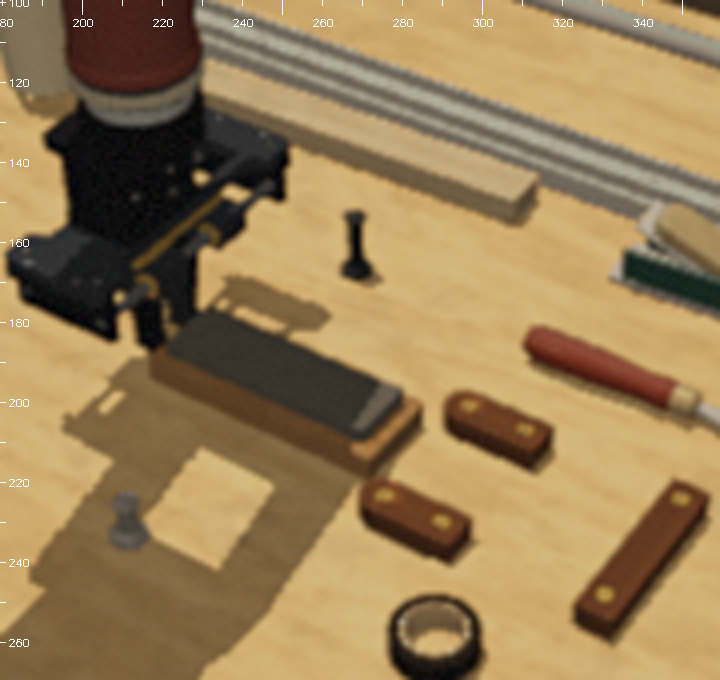

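View pics/t7.png

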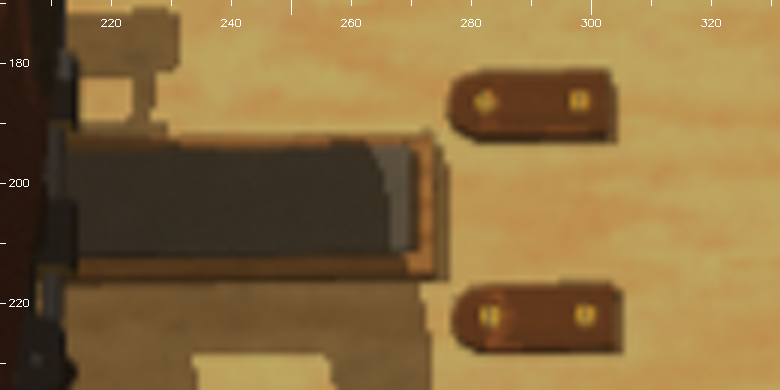

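The front end, with its edge at about (275,192–215), is right before the noses and straight. It sits about 1.5–2 mm towards +x, which is within what the half-round noses will guide. I continue with a slight -x bias.

```bash
python3 -m crank '[[[-0.008,-0.001,0],[0,0,0],0.25],[[-0.008,-0.001,0],[0,0,0],0.25],[[-0.008,0,0],[0,0,0],0.25],[[-0.008,0,0],[0,0,0],0.25],[[-0.008,0,0],[0,0,0],0.25]]';  python3 - <<'E'
from h import *
crop(cams.get_image('top'),202,170,352,235,5,'pics/t8.png')
E
```

```text
t: 10.45
position: [0.6013, 0.0376, 0.0772]
eef_rot: [0.705, 0.709, -0.0, -0.0]
contact_force: [-0.1, 2.5, -2.0]
width: 0.252
```

View pics/t8.png

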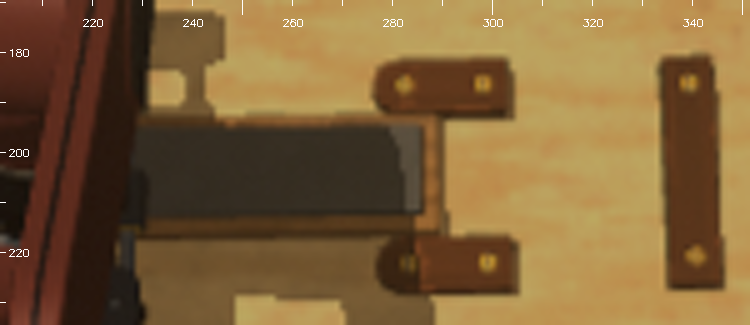

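The front end is in the gap (box edge at (290,193–217), between the cleats), and the push force is only about 3 N. I keep pushing.

```bash
python3 -m crank '[[[-0.008,0,0],[0,0,0],0.25],[[-0.008,0,0],[0,0,0],0.25],[[-0.008,0,0],[0,0,0],0.25],[[-0.008,0,0],[0,0,0],0.25],[[-0.008,0,0],[0,0,0],0.25],[[-0.008,0,0],[0,0,0],0.25],[[-0.008,0,0],[0,0,0],0.25],[[-0.008,0,0],[0,0,0],0.25]]';python3 -m crank '[[[-0.008,0,0],[0,0,0],0.25],[[-0.008,0,0],[0,0,0],0.25],[[-0.008,0,0],[0,0,0],0.25],[[-0.008,0,0],[0,0,0],0.25],[[0,0,0],[0,0,0],0.25]]';  python3 - <<'E'
from h import *
crop(cams.get_image('top'),202,170,352,235,5,'pics/t9.png');crop(cams.get_image('scene'),200,120,380,270,4,'pics/s9.png')
E
```

```text
t: 11.5
position: [0.6019, -0.0262, 0.0775]
eef_rot: [0.705, 0.709, -0.0, -0.0]
contact_force: [0.5, 2.5, -2.4]
width: 0.248
t: 12.12
position: [0.6024, -0.0587, 0.0777]
eef_rot: [0.705, 0.709, -0.0, 0.0]
contact_force: [0.5, 0.0, -0.3]
width: 0.25
```

View pics/t9.png

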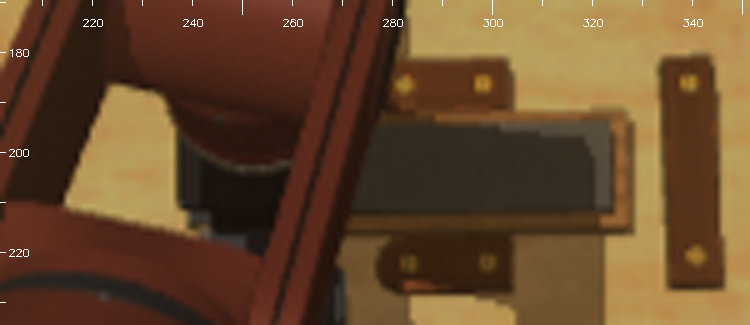

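View pics/s9.png

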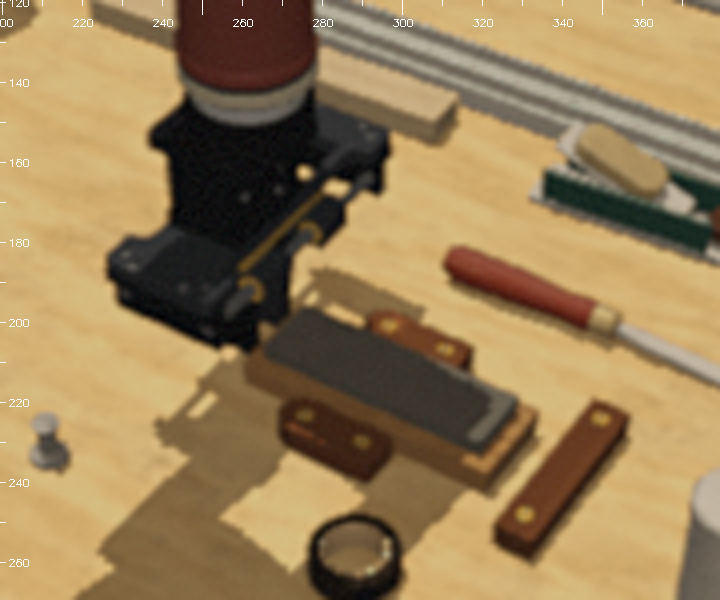

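About 18 mm remain (box edge x≈328 against the stop's face x≈334). Now small steps, watching the force.

```bash
python3 -m crank '[[[-0.005,0,0],[0,0,0],0.25],[[-0.005,0,0],[0,0,0],0.25],[[-0.004,0,0],[0,0,0],0.25]]';python3 -m crank '[[[-0.003,0,0],[0,0,0],0.25]]';python3 -m crank '[[[-0.003,0,0],[0,0,0],0.25]]';python3 -m crank '[[[-0.002,0,0],[0,0,0],0.25]]'; python3 - <<'E'
from h import *
crop(cams.get_image('top'),202,170,352,235,5,'pics/t10.png')
E
```

```text
t: 12.6
position: [0.6024, -0.0717, 0.0777]
eef_rot: [0.705, 0.709, 0.0, 0.0]
contact_force: [0.7, 3.4, 2.1]
width: 0.248
t: 12.72
position: [0.6024, -0.0748, 0.0777]
eef_rot: [0.705, 0.709, 0.0, 0.0]
contact_force: [-0.7, 3.6, 1.5]
width: 0.249
t: 12.85
position: [0.6024, -0.0778, 0.0777]
eef_rot: [0.705, 0.709, 0.0, 0.0]
contact_force: [-0.2, 3.4, 2.8]
width: 0.248
t: 12.98
position: [0.6024, -0.079, 0.0777]
eef_rot: [0.705, 0.709, 0.001, -0.001]
contact_force: [0.7, 12.7, 5.3]
width: 0.246
```

View pics/t10.png

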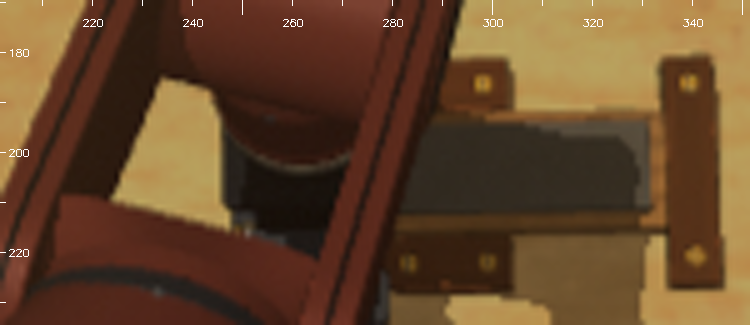

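The force rose to 12.7 N and the box end meets the stop at x≈335, so it's in contact. One small press to confirm it's firm, then I back straight off.

```bash
python3 -m crank '[[[-0.001,0,0],[0,0,0],0.25]]';python3 -m crank '[[[0.008,0,0],[0,0,0],0.25],[[0.03,0,0],[0,0,0],0.25],[[0.05,0,-0.02],[0,0,0],0.25],[[0.05,0,-0.05],[0,0,0],0.25],[[0.05,0,-0.05],[0,0,0],0.25],[[0.05,0,0],[0,0,0],0.25],[[0.05,0,0],[0,0,0],0.25],[[0,0,0],[0,0,0],0.25]]'; python3 - <<'E'
from h import *
H=(.6015,-.1455,.005);S=(.6015,-.1755,.005)
overlay('top',(230,130,410,260),4.4,'pics/o11.png',H,S); crop(cams.get_image('scene'),200,120,400,270,4,'pics/s11.png')
d=cams.get_image('top');crop(d,255,170,355,240,7,'pics/t11.png')
E
```

```text
t: 13.15
position: [0.6024, -0.079, 0.0777]
eef_rot: [0.705, 0.709, 0.001, -0.001]
contact_force: [0.1, 12.9, 6.1]
width: 0.255
t: 14.15
position: [0.6001, 0.1985, 0.1857]
eef_rot: [0.703, 0.711, 0.0, 0.0]
contact_force: [0.8, -0.3, -0.2]
width: 0.246
```

View pics/o11.png

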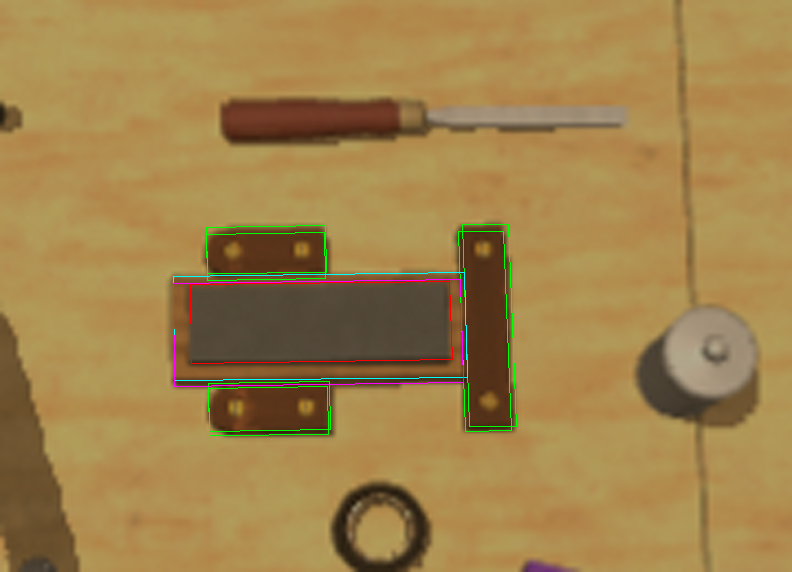

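View pics/s11.png

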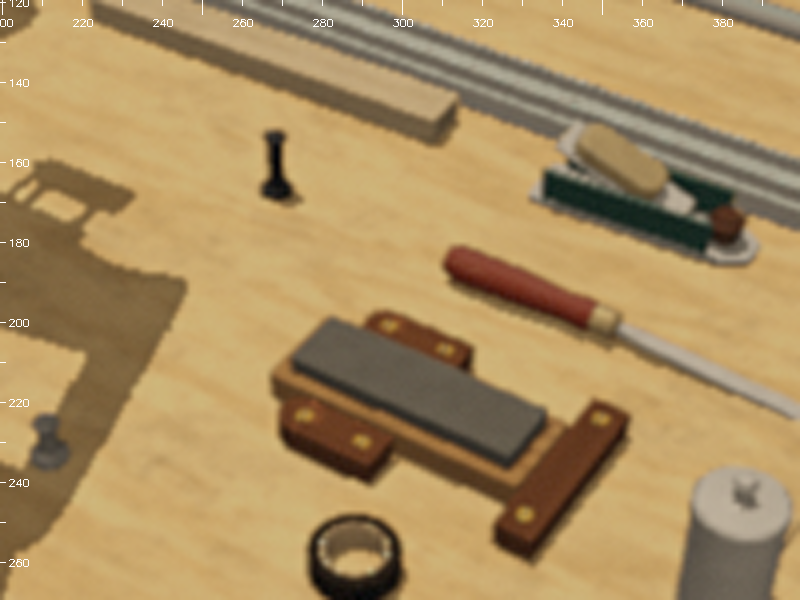

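View pics/t11.png

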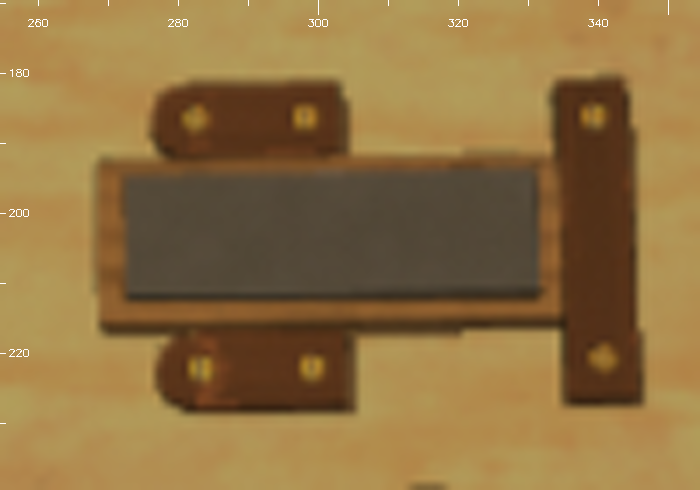

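The stone lies between the cleats with its end at the stop (x≈335) and no visible gap. Its rear end stands out in front of the noses (box edge 268.5 against nose 277, about 20 mm). The bystanders haven't moved, and the hand is well clear at z = 0.186.

```bash
python3 -c "
from workcell import r
s=r.read_state();print(s['t'],s['contact_force'],abs(s['joint_velocities']).max());print(r.hand_in())"
```

```text
14.3 [ 0.16124417 -0.98372627 -0.10086885] 0.021062671775925378
the job is handed in; nothing more can be done
None
```

The oilstone is home against the end stop, and I handed the job in at 14.3 s; hand-in gives no verdict. I squared the stone up by pushing its side with both fingertips. Then I pushed its rear end through the gap until it met the stop, and took the hand away without gripping or lifting the stone.

- **Contact with the stop:** The push force rose from about 3.5 N to 13 N. A further 1 mm press did not move the stone.
- **Final pictures:** No gap shows at the stop, and the stone lies straight between the cleats. Its rear end stands about 20 mm in front of the noses. The chisel, pegs, tape and canister look unmoved.
- **Hand:** It is clear of everything, at z = 0.186 m, with only sensor-noise force.
- **Disagreements:** The two cameras differed by about 2–3 mm on where the holder is. The stone was about 2 mm off-centre at the entry, and the push force stayed low as it went in.

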